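# Clamp a mended vase in the sprung gluing jig

### The job

Take the yellow gauge rod out of the wooden pen block and drop it end-down, all the way, into the blue socket of the gluing jig and let go of it. Then pick up the mended round vase, set it upright foot-down in the orange sprung ring and press it down until its rim is level with the top of the gauge rod or lower, and finish while still holding it pressed down, with the ring's springs compressed, so the glue can set. Never tip the vase over, and leave the two markers in the block and everything else on the table where it is.

Things in the scene. Friction and masses are not known exactly. Their poses are not given: they have to be found in the camera images.
- jig: Gluing jig fixed to the table: plywood disc 124 mm across and 12 mm thick with the sprung orange ring above it, and an arm out to a blue socket block. Origin: on the table under the ring's axis, z up. In its frame the socket lies at x +80, y +70 mm (106 mm from the ring's axis).
- gauge_hole (a point): Centre of the mouth of the blue socket block (40 x 40 mm, top 64 mm above the table): a round upright hole 15 mm across and 49 mm deep with a small chamfer. z up.
- ring_top (a point): Centre of the orange ring's upper edge; moves down with the ring. Ring: outer diameter 100 mm, hole 72 mm, 14 mm thick; its upper edge is 70 mm above the table when not pressed. The vase's belly (90 mm) rests on the upper edge of the hole with vase_belly about 27 mm above this point.
- ring (a joint): How far the sprung ring is pressed down, in m: 0 = up, 0.024 = on its stop. Springs preloaded: about 6 N to start moving, about 350 N/m, about 14 N at the stop (vase weight, 2 to 3.2 N, included, so the vase alone does not move it). It springs back up when let go. The vase's rim is level with the top of the seated rod at about 0.016.
- vase: White ceramic vase with gold mended seams, about 0.25 kg, 130 mm tall: flat foot 48 mm across, ball belly 90 mm across centred 46 mm above the foot, straight round neck 36 mm across from about 87 to 130 mm above the foot (dark mouth); the neck is the place to grip. Origin: centre of the foot's underside, z up the neck. Stands upright on the table, to one side of the jig.
- vase_belly (a point): Centre of the vase's ball belly, 46 mm above its foot.
- vase_rim (a point): Centre of the vase's rim, 130 mm above its foot.
- block: Wooden pen block fixed to the table on the other side of the jig, 150 (x) x 50 (y) x 55 mm high, origin at the centre of its underside. Three 15 mm holes 45 mm deep in a row along its own x, at -50, 0 and +50 mm; in them stand the gauge rod and two markers in any order. So fingers closing along the block's y fit between them.
- gauge_rod: Yellow round rod, 12 mm across, 150 mm long, 30 g, thin black band near the top; origin at the centre of its lower end, z along it to its top. Stands upright in the pen block, lower end 10 mm above the table, top 160 mm above the table (may lean up to 4 degrees). Fully down in the blue socket its lower end is 15 mm and its top 165 mm above the table.
- rod_top (a point): Centre of the gauge rod's top end.
- marker_blue: White marker with a blue cap, 12 mm across, 130 mm long, standing in the pen block; origin at its lower end. To be left alone.
- marker_red: White marker with a red cap, 12 mm across, 130 mm long, standing in the pen block; origin at its lower end. To be left alone.
- paper_cup: Blue paper cup, 76 mm across, 95 mm tall, at the far side; origin under its centre. To be left alone.
- glue_jar: Glass glue jar with an orange cap, 60 mm across, 75 mm tall, at the right; origin under its centre. To be left alone.
- tape_roll: Green roll of tape lying flat, 90 mm across, 24 mm high, at the left; origin under its centre. To be left alone.
- glue_gun: Blue glue gun lying on its side near the robot, about 190 x 110 x 38 mm high; origin under its barrel. To be left alone.
- pen: White pen with a blue cap lying on the table at the far right, 130 mm long, 11 mm thick; origin under its middle. To be left alone.

How it is judged (in metres and radians):
On the way, in this order (a step that is already met when the one before it is completed fails the run):
1. the gauge rod stands fully down in the blue socket and is let go (horizontal distance between gauge_rod and gauge_hole below 0.008 m and z of gauge_rod in the frame of gauge_hole below -0.044 m and angle between gauge_rod's own z axis and vertical below 0.12 rad and contact force between the fingers and gauge_rod below 0.1 N), for 0.2 s.
2. the vase sits upright in the sprung ring (horizontal distance between vase_belly and ring_top below 0.006 m and z of vase_belly in the frame of ring_top below 0.031 m and angle between vase's own z axis and vertical below 0.14 rad and contact force between vase and jig above 1 N), for 0.2 s.
At the end, for the whole second after the job is handed in: Rod fully down in the blue socket (within 5 mm, leaning under 7 degrees); vase centred in the ring (6 mm), upright (8 degrees), still, held by the fingers and pressing the ring down at least 13 mm (rim at most 3 mm above the rod's top) with over 7 N; arm not pushing on the jig (all of step 2 and horizontal distance between gauge_rod and gauge_hole below 0.008 m and z of gauge_rod in the frame of gauge_hole below -0.044 m and angle between gauge_rod's own z axis and vertical below 0.12 rad and value of joint ring above 0.013 m and contact force between vase and jig above 7 N and contact force between the fingers and vase above 2 N and contact force between the arm and jig below 1 N and linear speed of vase below 0.02 m/s); the arm keeps its last pose, push and grip.
It fails at once if the vase is tipped over (angle between vase's own z axis and vertical above 0.6 rad).
It fails at once if a marker in the block is disturbed (distance of any of marker_blue, marker_red from where it was at the start of the episode above 0.03 m).
It fails at once if something else on the table is moved over 30 mm (distance of any of paper_cup, glue_jar, tape_roll, glue_gun, pen from where it was at the start of the episode above 0.03 m).
It also fails if it takes over 64 s, if anything falls off the work surface, if the arm or the gripper's body presses on something with over 40 N, if the wrist force passes 120 N, or if a joint passes its speed limit or range.

### The arm

A 6-joint arm with a two-finger parallel gripper is mounted at the origin on the work surface. World frame = base frame: x ahead of the robot, y to its left, z up, the work surface at z = 0. Lengths are in m, angles in degrees, forces in N, time in s.
With the tool pointing down it reaches from about 0.4 to 0.825 m from the base axis. Payload 7 kg.
Tool frame: the origin (TCP) lies at the very end of the fingers, on their centre line; the grasp point (between the pads) lies 19 mm behind it (r.grip_depth is the distance from the TCP to the grasp point, in m); z points along the fingers, y is the line along which they close (so a half turn about z gives the same grasp; the last joint's range is limited). The gripper opens to 88 mm and grips with 3 to 60 N. Pads are 19 mm wide; open, the fingers measure 130 mm over their backs; the gripper's body (78 mm by 193 mm) begins 47 mm behind the grasp point.
Start: joints at [16.507, 20.546, 0.682, 0, -70.136, -16.507], TCP at [0.675, -0, 0.227] pointing down, gripper open.
Joint ranges: [-176.03, 176.03], [-82.01, 121.73], [-58.28, 71.71], [-173.87, 95.51], [-174.79, -0.11], [-173.66, 173.66]. Speed limits (degrees/s): [136.94, 136.94, 172.46, 180, 180, 180].

### API

Orientations are given as [roll, pitch, yaw] about the fixed x, y, z axes, in that order (R = Rz(yaw) Ry(pitch) Rx(roll)).
In Python, from plant import r gives the robot as it stands.
- The arm moves only by the tool play_rows, never from a script. Its argument "rows" is a list that holds one entry, the list of rows, each a list of 5 numbers: the closure, from 0 (fully open) to 1 (shut), then the shift along the tool's x, y, z each as a share of 0.5 m, from -1 to 1, then the turn about the tool's z as a share of 1.5 rad, from -1 to 1. A call has exactly 8 rows; each row is the pose to reach, as a shift and turn from the pose commanded when the call began, along the tool's axes at that moment; what a row does not reach only later rows make up. A row lasts 1/12 s, in which the tool goes at most 41.7 mm and 7.16 degrees, less where a joint would pass 70% of its speed; a pose out of reach is approached as far as the arm can. A call with a number of a shift or a turn outside -1 to 1 is refused whole. A call with a gripper value outside its range is refused whole. The fingers move at their own pace and stop on an object; "squeeze" is the grip in N (left out, the last holds). Time passes only in rows, so rows that repeat a pose let the fingers close, or fill a call up. It gives the time, the measured TCP pose, the force, the opening and the grip force at its end, in the units of the state.
- r.get_state(): the state, without advancing time (a new reading comes with each control period).
- r.capture(name): name is "scene" or "side" or "wrist"; returns the picture (384x512x3 uint8, red, green, blue); there is no depth.
- r.camera_info(name): a dict with "fovy" (degrees; the focal length in pixels is half the picture's height over the tangent of half this angle, whatever the lens; pixels are square), "cx", "cy" (the principal point, pixels), "pose" (4x4, takes a point from camera to world coordinates). Camera axes: x right, y down, z forward; pixel columns grow to the right and rows downward; lengths in m; the calibration is good to about 2 mm. A picture is of the moment at which its call begins: read the wrist's pose just before it. camera_info takes no time and is no camera call; for the wrist camera it gives the pose at the moment of the call.
- r.close_job(): hands the job in; it is judged then, once.
The state is a dict: "time_s": time; "joints": joint angles; "qd": joint speeds; "joint_torque": joint torques, N m; "tcp_pos": TCP position; "eef_rot": TCP orientation; "contact_force": force on the tool from outside, world axes, zero at the start; "moment": the same for the moment, N m; "gripper_width": finger opening in m; "gripper_force": force on a finger pad.
Only numpy, scipy, OpenCV 4.12 (cv2) and the standard library are available. Lean on these libraries where they do the work, as an engineer would, in place of code of your own. Each camera call takes 0.05 s, during which the arm holds its last target. There are 200 camera calls.

## Working session

There is one attempt and no reset: what is moved stays moved. The work goes in short steps, Python scripts to look and compute and a tool call to move; the robot and the scene stay as the last step left them, time stands still between calls to the robot, and variables do not carry over. Pictures are saved under pics/ and viewed, at most 10 in all, crops included, and the job is handed in when it is done.

Besides the shell and the picture viewer there is one more tool, called after "Request:" as name(argument=value, ...) on one line, values as JSON. play_rows: Moves the arm, as the interface text tells. Its arguments: {"type":"object","properties":{"rows":{"type":"array","items":{"type":"array","items":{"type":"array","items":{"type":"number"}}}},"squeeze":{"type":"number"}},"required":["rows"]}

```bash
mkdir -p pics; ls; python3 - <<'E'
from plant import r
import cv2,numpy as np
for n in ("scene","side","wrist"):
    c=r.camera_info(n); p=r.capture(n); cv2.imwrite(f"pics/{n}0.png",p[...,::-1])
    print(n,c["fovy"],c["cx"],c["cy"]); print(np.round(c["pose"],3).tolist())
s=r.get_state();print(s)
E
```

```text
pics
scene 44.1908127559691 250.2844504037775 189.0763032018202
[[-0.708, 0.484, -0.514, 1.447], [0.705, 0.506, -0.497, 0.884], [0.02, -0.714, -0.7, 1.347], [0.0, 0.0, 0.0, 1.0]]
side 50.783490795555814 261.4287023091389 197.48132075945819
[[0.89, -0.253, 0.379, 0.11], [-0.456, -0.488, 0.744, -0.84], [-0.003, -0.835, -0.55, 0.772], [0.0, 0.0, 0.0, 1.0]]
wrist 58.783828549721946 255.76111279853285 185.8735538453654
[[-1.0, 0.001, -0.002, 0.676], [0.001, 0.953, 0.302, -0.083], [0.003, 0.302, -0.953, 0.385], [0.0, 0.0, 0.0, 1.0]]
{'time_s': 0.15, 'joints': array([ 1.65079989e+01,  2.05807347e+01,  6.45228658e-01, -1.32016884e-02,
       -7.01374821e+01, -1.65078160e+01]), 'qd': array([-0.0322487 , -0.19096803,  0.19794751,  0.0603296 ,  0.07125731,
       -0.01213924]), 'joint_torque': array([ 1.39394037e-04, -5.83274567e+01,  2.93289685e+01,  7.00122759e+00,
        8.75052094e-03, -9.76538854e-05]), 'tcp_pos': array([ 6.74617055e-01, -2.72996400e-05,  2.25852261e-01]), 'eef_rot': array([ 1.79926493e+02, -8.84038051e-03, -9.00043048e+01]), 'contact_force': array([-0.50051658,  0.387195  , -0.53062915]), 'moment': array([0.03299993, 0.05514529, 0.0183843 ]), 'gripper_force': 0.0, 'gripper_width': 0.08733682364999143}
```

View pics/scene0.png

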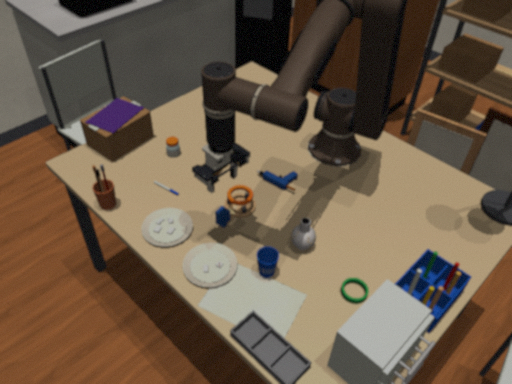

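View pics/side0.png

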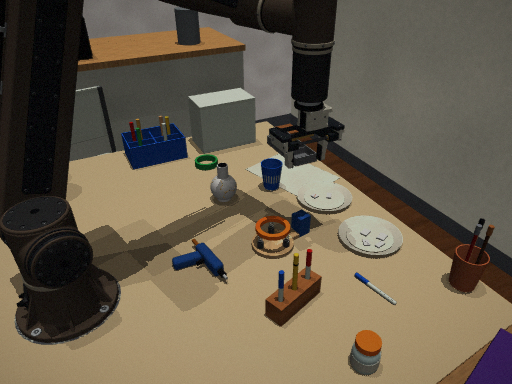

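Side: the block has blue marker (281,285), rod (296,270, the middle one) and red marker (309,265); ring at (272,230), socket (300,222) and vase (223,185). I'll zoom in.

```bash
python3 - <<'E'
import cv2
a=cv2.imread("pics/side0.png")[152:332,190:340]
b=cv2.imread("pics/wrist0.png")
a=cv2.resize(a,None,fx=3.3,fy=3.3,interpolation=cv2.INTER_CUBIC)
cv2.imwrite("pics/sc.png",a)
E
```

```text
(no output)
```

View pics/sc.png

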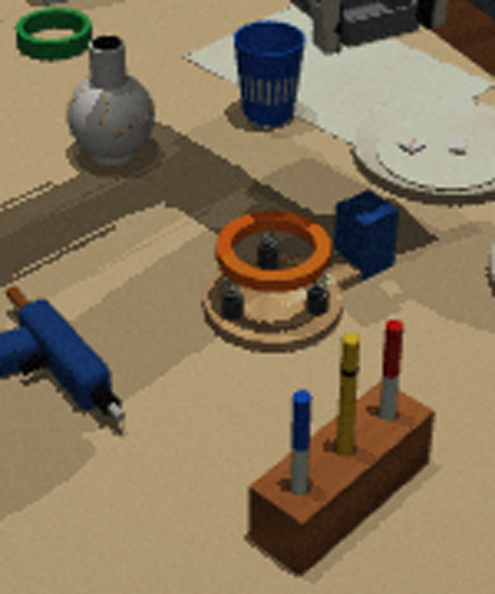

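View pics/wrist0.png

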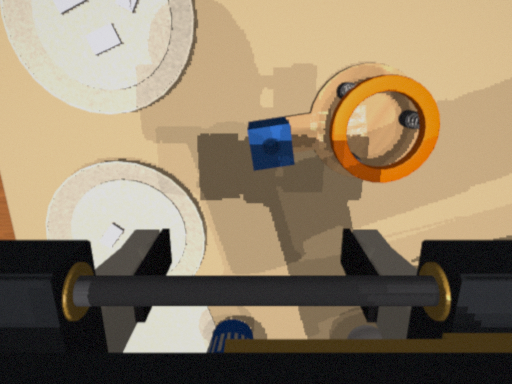

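Crop and wrist show: rod top crop (351,340) → side (296.4,255); vase mouth → (222.1,165); wrist: socket mouth (271,144), ring centre (385,128). Now positions.

```bash
cat > h.py <<'E'
import numpy as np, cv2
from plant import r
def ray(n,uv,info=None):
    c=info or r.camera_info(n); f=192/np.tan(np.radians(c["fovy"])/2); P=np.array(c["pose"])
    d=P[:3,:3]@np.array([(uv[0]-c["cx"])/f,(uv[1]-c["cy"])/f,1]); return P[:3,3],d
def at(n,uv,z,info=None):
    o,d=ray(n,uv,info); return np.round((o+d*(z-o[2])/d[2])[:2],4)
def proj(n,p,info=None):
    c=info or r.camera_info(n); f=192/np.tan(np.radians(c["fovy"])/2); P=np.array(c["pose"])
    q=P[:3,:3].T@(np.array(p)-P[:3,3]); return np.round([c["cx"]+f*q[0]/q[2],c["cy"]+f*q[1]/q[2]],1)
E
python3 - <<'E'
from h import *
k=lambda u,v:(190+(u-1.2)/3.3,152+(v-1.2)/3.3)
for n,uv,z in [("rodtop",(351,339),.16),("rodhole",(346,452),.055),("blue top",(302,394),.14),("red top",(395,324),.14),("blue hole",(300,492),.055),("red hole",(390,416),.055),
 ("bl L",(250,490),.055),("bl F",(300,522),.055),("bl R",(434,410),.055),("bl B",(388,383),.055),("vase rim",(107,43),.13),("sock",(366,206),.064),("ring",(273,245),.07)]:
    print(n,at("side",k(*uv),z))
w=r.capture("wrist"); i=r.camera_info("wrist")
m=cv2.inRange(cv2.cvtColor(w,cv2.COLOR_RGB2HSV),(5,200,150),(16,255,255))
m[230:]=0
c=max(cv2.findContours(m,0,1)[0],key=cv2.contourArea); e=cv2.fitEllipse(c); print(e)
print("ring w",at("wrist",e[0],.068),"sock w",at("wrist",(271,145),.064), "vase nearby", proj("wrist",(0.6,.1,.13)))
E
```

```text
rodtop [ 0.4945 -0.2565]
rodhole [ 0.4933 -0.2603]
blue top [ 0.4488 -0.2699]
red top [ 0.5436 -0.2381]
blue hole [ 0.4448 -0.2782]
red hole [ 0.5415 -0.2441]
bl L [ 0.4144 -0.2604]
bl F [ 0.4315 -0.3018]
bl R [ 0.5744 -0.2539]
bl B [ 0.5594 -0.2132]
vase rim [0.5273 0.2638]
sock [ 0.661  -0.0161]
ring [ 0.5546 -0.0353]
((384.7874755859375, 122.82447814941406), (100.9325942993164, 110.56196594238281), 24.159393310546875)
ring w [ 0.5559 -0.0433] sock w [ 0.6605 -0.022 ] vase nearby [341.6 296.9]
```

Request:
play_rows(rows=[[[0,0.065,0.045,0,0.083],[0,0.13,0.09,0,0.166],[0,0.195,0.135,0,0.25],[0,0.26,0.18,0,0.333],[0,0.325,0.226,0,0.415],[0,0.39,0.27,0,0.5],[0,0.45,0.316,0,0.58],[0,0.516,0.362,0,0.66]]])

```text
time_s: 0.87
tcp_pos: [0.4925, -0.259, 0.2266]
eef_rot: [-180.0, 0.0, -147.1]
contact_force: [0.7, -1.2, 0.4]
gripper_width: 0.0878
gripper_force: 0.0
```

Request:
play_rows(rows=[[[0,0,0,0.02,0.083],[0,0,0,0.03,0.166],[0,0,0,0.03,0.172],[0,0,0,0.03,0.172],[0,0,0,0.03,0.172],[0,0,0,0.03,0.172],[0,0,0,0.03,0.172],[0,0,0,0.03,0.172]]])

```text
time_s: 1.53
tcp_pos: [0.4943, -0.2577, 0.2118]
eef_rot: [-180.0, 0.0, -161.4]
contact_force: [-0.0, -0.2, -0.4]
gripper_width: 0.0875
gripper_force: 0.0
```

```bash
python3 - <<'E'
from h import *
s=r.get_state(); i=r.camera_info("wrist"); w=r.capture("wrist"); cv2.imwrite("pics/w1.png",w[...,::-1])
print(s["tcp_pos"],s["eef_rot"],s["joints"],s["time_s"]); np.save("w1.npy",i["pose"])
s=r.capture("scene"); cv2.imwrite("pics/s1.png",cv2.resize(s[130:310,160:400],None,fx=3.3,fy=3.3,interpolation=2)[...,::-1])
E
```

```text
[ 0.4943314 -0.2577364  0.2117869] [-1.79987839e+02  1.63289166e-02 -1.61396741e+02] [-7.41063907e+00  1.01153102e+01 -1.56106543e+01  4.18215341e-03
 -6.42540273e+01 -6.39879201e+01] 1.5333
```

View pics/w1.png

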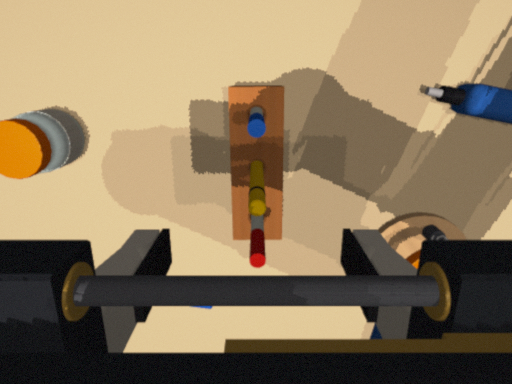

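View pics/s1.png

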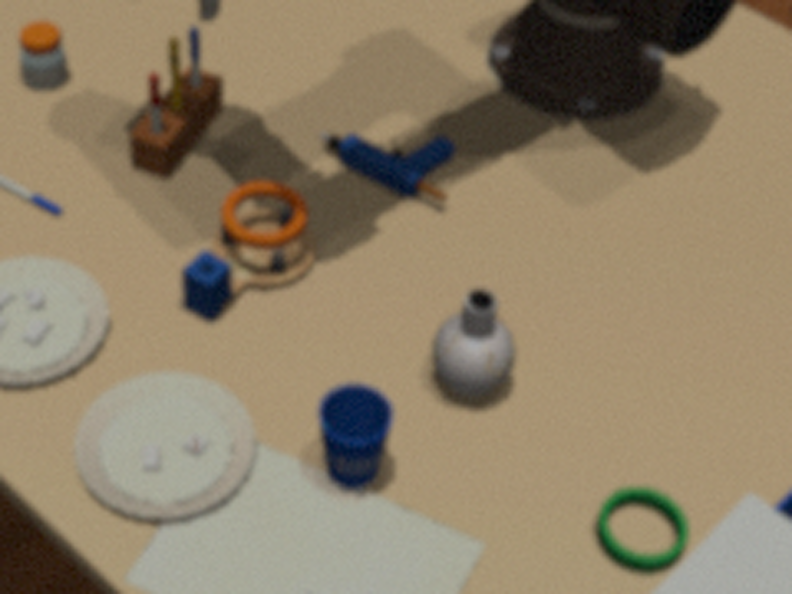

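Wrist: rod top at (257,204), its hole at about (257,165), block edges vertical in the picture so the yaw is right. Scene: vase mouth crop (481,299), ring and socket clear.

```bash
python3 - <<'E'
from h import *
print("rod top",at("wrist",(257.5,204),.16),"hole",at("wrist",(257.5,165),.055),"red",at("wrist",(257.5,262),.14),"blue",at("wrist",(257,131),.14))
k=lambda u,v:(160+(u-1.2)/3.3,130+(v-1.2)/3.3)
print("vase",at("scene",k(481,299),.13),"sock",at("scene",k(208,264),.064),"ring",at("scene",k(264,213),.063))
print("rod",at("scene",k(174,42),.16))
E
```

```text
rod top [ 0.4916 -0.2583] hole [ 0.4912 -0.2579] red [ 0.5434 -0.2408] blue [ 0.449 -0.273]
vase [0.5244 0.261 ] sock [ 0.6559 -0.0203] ring [ 0.5535 -0.0358]
rod [ 0.4971 -0.2512]
```

Request:
play_rows(rows=[[[0,0,0,0.06,0],[0,0,0,0.13,0],[0,0,0,0.18,0],[0,0,0,0.204,0],[0,0,0,0.204,0],[1,0,0,0.204,0],[1,0,0,0.204,0],[1,0,0,0.204,0]]], squeeze=20)

```text
time_s: 2.3
tcp_pos: [0.495, -0.2582, 0.1111]
eef_rot: [-179.9, 0.1, -161.5]
contact_force: [-0.3, -0.2, 0.6]
gripper_width: 0.0731
gripper_force: 0.0
```

Request:
play_rows(rows=[[[1,0,0,0,0],[1,0,0,0,0],[1,0,0,0,0],[1,0,0,0,0],[1,0,0,0,0],[1,0,0,0,0],[1,0,0,0,0],[1,0,0,0,0]]])

```text
time_s: 2.97
tcp_pos: [0.4939, -0.258, 0.1095]
eef_rot: [180.0, -0.0, -161.5]
contact_force: [0.3, -0.2, 0.4]
gripper_width: 0.0201
gripper_force: 0.0
```

Request:
play_rows(rows=[[[1,0,0,0,0],[1,0,0,0,0],[1,0,0,0,0],[1,0,0,0,0],[1,0,0,0,0],[1,0,0,-0.03,0],[1,0,0,-0.07,0],[1,0,0,-0.11,0]]])

```text
time_s: 3.63
tcp_pos: [0.4935, -0.2579, 0.1647]
eef_rot: [180.0, -0.1, -161.5]
contact_force: [-0.4, -0.4, -0.5]
gripper_width: 0.0113
gripper_force: 20.0
```

Request:
play_rows(rows=[[[1,0,0,-0.05,0],[1,0,0,-0.1,0],[1,0,0,-0.13,0],[1,0,0,-0.13,0],[1,0,0,-0.13,0],[1,0,0,-0.13,0],[1,0,0,-0.13,0],[1,0,0,-0.13,0]]])

```text
time_s: 4.3
tcp_pos: [0.4935, -0.2579, 0.2285]
eef_rot: [179.9, -0.1, -161.5]
contact_force: [-1.2, 0.2, -1.4]
gripper_width: 0.0117
gripper_force: 20.0
```

```bash
python3 - <<'E'
from h import *
s=r.get_state(); print(s["tcp_pos"],s["eef_rot"],s["gripper_width"],s["gripper_force"],s["time_s"])
R=cv2.Rodrigues(np.zeros(3))[0]
from scipy.spatial.transform import Rotation as Ro
R=Ro.from_euler("xyz",s["eef_rot"],degrees=True).as_matrix(); print(R.round(3))
print("to sock", R.T@(np.array([.6605,-.0215,.22])-s["tcp_pos"])/.5)
w=r.capture("wrist");a=r.capture("side")
np.save("wp.npy",r.camera_info("wrist")["pose"])
o=np.vstack([cv2.resize(w[60:330,120:400],None,fx=1.42,fy=1.42)]); b=cv2.resize(a[190:330,240:380],(383,383),interpolation=2)
cv2.imwrite("pics/c2.png",np.hstack([o,b])[...,::-1])
E
```

```text
[ 0.4934823  -0.25790146  0.22846306] [ 1.79943891e+02 -9.40957686e-02 -1.61510291e+02] 0.011669401375722832 19.997269436717033 4.3
[[-0.948 -0.317 -0.002]
 [-0.317  0.948  0.   ]
 [ 0.002  0.001 -1.   ]]
to sock [-0.4667619   0.34244706  0.01649495]
```

View pics/c2.png

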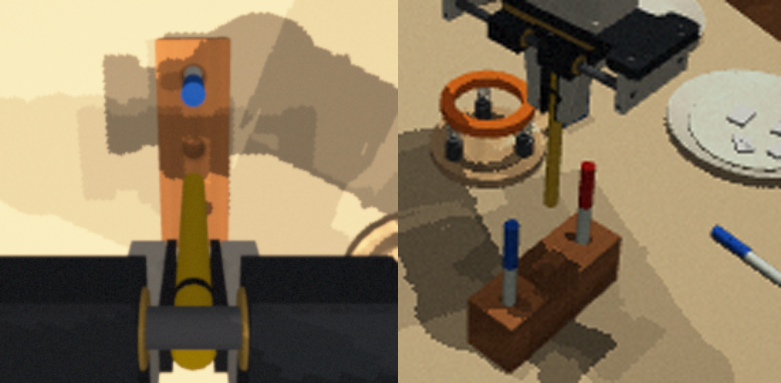

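Rod is gripped (11.7 mm) and out of the block, upright; lower end at crop (193,180) → wrist (256,187). Both markers undisturbed.

Request:
play_rows(rows=[[[1,-0.055,0.041,0,0],[1,-0.115,0.085,0,0],[1,-0.175,0.128,0,0],[1,-0.234,0.171,0,0],[1,-0.293,0.214,0,0],[1,-0.35,0.257,0,0],[1,-0.41,0.3,0,0],[1,-0.467,0.342,0,0]]])

```text
time_s: 5.07
tcp_pos: [0.662, -0.02, 0.2291]
eef_rot: [180.0, -0.0, -161.5]
contact_force: [0.6, -0.9, -0.5]
gripper_width: 0.0113
gripper_force: 20.0
```

Request:
play_rows(rows=[[[1,0,0,0.03,0],[1,0,0,0.06,0],[1,0,0,0.08,0],[1,0,0,0.08,0],[1,0,0,0.08,0],[1,0,0,0.08,0],[1,0,0,0.08,0],[1,0,0,0.08,0]]])

```text
time_s: 5.73
tcp_pos: [0.6615, -0.0221, 0.1907]
eef_rot: [-180.0, 0.1, -161.5]
contact_force: [-0.6, 1.1, -1.4]
gripper_width: 0.0109
gripper_force: 20.0
```

```bash
python3 - <<'E'
from h import *
s=r.get_state(); print(s["tcp_pos"],s["eef_rot"],s["time_s"])
i=r.camera_info("wrist"); np.save("wp.npy",i["pose"])
w=r.capture("wrist");a=r.capture("side");c=r.capture("scene")
for n,x in (("w3",w),("a3",a),("c3",c)): cv2.imwrite(f"pics/{n}.png",x[...,::-1])
o=cv2.resize(w[110:290,190:330],None,fx=3,fy=3,interpolation=2); b=cv2.resize(a[170:260,260:340],(int(80*3.3),297),interpolation=2)
d=cv2.resize(c[170:240,185:255],(264,243),interpolation=2)
cv2.imwrite("pics/c3m.png",np.hstack([o,np.vstack([b[:297],d])])[...,::-1])
z=s["tcp_pos"][2]-.1
print("rod end z",z); 
for p in [(255.7,187)]: print(at("wrist",p,z))
E
```

```text
[ 0.6615393 -0.0220725  0.1906798] [-1.79984373e+02  9.33653475e-02 -1.61526344e+02] 5.7333
rod end z 0.09067980388304772
[ 0.6625 -0.0225]
```

View pics/c3m.png

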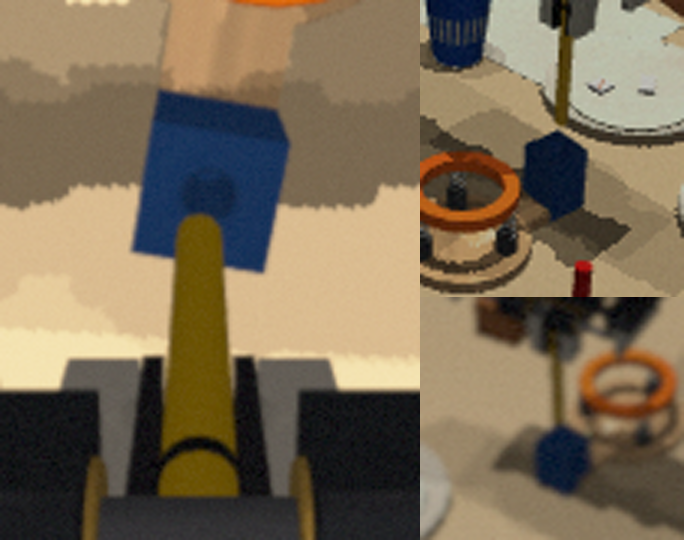

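Wrist crop: hole centre (210,196) → (259.7,175); rod lower end's near edge (199,214), width ±22 about u=199. Compare.

```bash
python3 - <<'E'
from h import *
s=r.get_state(); from scipy.spatial.transform import Rotation as Ro
R=Ro.from_euler("xyz",s["eef_rot"],degrees=True).as_matrix()
k=lambda u,v:(190+(u-1)/3,110+(v-1)/3)
z=s["tcp_pos"][2]-.1
h=at("wrist",k(210,197),.064)
# block top corners: near-left(133,251), near-right(264,271), far-right(288,143)?, far-left(158,92)
print("hole",h)
for c in [(133,251),(264,271),(275,105+0),(160,93)]: print(at("wrist",k(*c),.064))
e=np.append(at("wrist",k(199,214),z),z)-R[:,0]*.006
print("rod end",e, "d tool", R.T[:2,:2]@(h-e[:2]))
print("tcp", s["tcp_pos"])
for n in("side","scene"): print(n,"hole",proj(n,[*h,.064]),"tip",proj(n,e))
E
```

```text
hole [ 0.6594 -0.0198]
[ 0.6823 -0.0361]
[0.6759 0.0026]
[ 0.6281 -0.0111]
[ 0.6351 -0.0429]
rod end [ 0.66349058 -0.02189808  0.09019956] d tool [0.00321456 0.00328654]
tcp [ 0.66133457 -0.02192278  0.19019373]
side hole [300.7 214.8] tip [302.7 207.6]
scene hole [222.1 210.2] tip [220.7 205.6]
```

Request:
play_rows(rows=[[[1,0.0064,0.0066,0,0],[1,0.0064,0.0066,0.02,0],[1,0.0064,0.0066,0.04,0],[1,0.0064,0.0066,0.05,0],[1,0.0064,0.0066,0.06,0],[1,0.0064,0.0066,0.07,0],[1,0.0064,0.0066,0.08,0],[1,0.0064,0.0066,0.08,0]]])

```text
time_s: 6.55
tcp_pos: [0.6572, -0.0197, 0.1484]
eef_rot: [180.0, -0.0, -161.5]
contact_force: [1.9, -0.2, -2.9]
gripper_width: 0.0115
gripper_force: 20.0
```

Request:
play_rows(rows=[[[1,0,0,0.01,0],[1,0,0,0.02,0],[1,0,0,0.03,0],[1,0,0,0.04,0],[1,0,0,0.05,0],[1,0,0,0.06,0],[1,0,0,0.06,0],[1,0,0,0.06,0]]])

```text
time_s: 7.22
tcp_pos: [0.6572, -0.0196, 0.119]
eef_rot: [180.0, -0.0, -161.5]
contact_force: [4.4, 1.0, -2.9]
gripper_width: 0.0113
gripper_force: 20.0
```

```bash
python3 - <<'E'
from h import *
w=r.capture("wrist");a=r.capture("side");c=r.capture("scene")
s=r.get_state(); print(s["tcp_pos"],s["contact_force"],s["time_s"])
o=cv2.resize(w[110:290,190:330],None,fx=3,fy=3,interpolation=2); b=cv2.resize(a[170:260,260:340],(int(80*3.3),297),interpolation=2)
d=cv2.resize(c[170:240,185:255],(264,243),interpolation=2)
cv2.imwrite("pics/c4m.png",np.hstack([o,np.vstack([b[:297],d])])[...,::-1])
E
```

```text
[ 0.65715938 -0.01962948  0.11946975] [ 3.16436737 -1.51641097 -2.20047242] 7.3667
```

View pics/c4m.png

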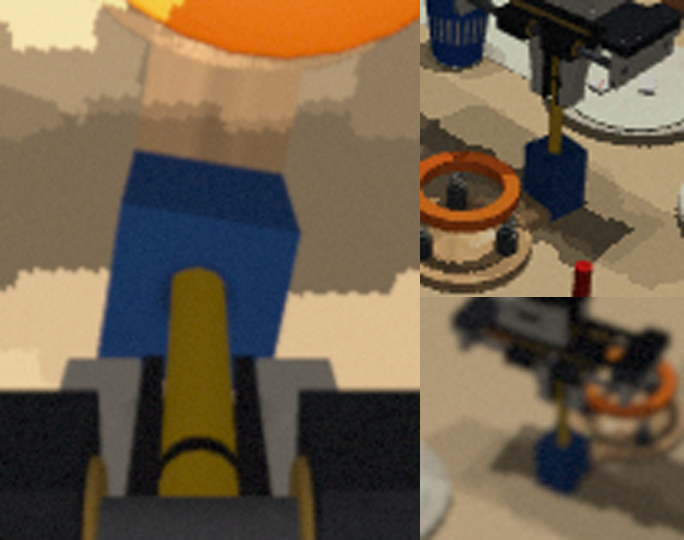

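Rod is inside the hole, with the remaining depth only a few mm. Opening.

Request:
play_rows(rows=[[[0,0,0,0,0],[0,0,0,0,0],[0,0,0,0,0],[0,0,0,0,0],[0,0,0,0,0],[0,0,0,0,0],[0,0,0,0,0],[0,0,0,0,0]]])

```text
time_s: 8.03
tcp_pos: [0.657, -0.0197, 0.1196]
eef_rot: [-180.0, -0.0, -161.5]
contact_force: [0.1, 0.5, 0.5]
gripper_width: 0.0594
gripper_force: 0.0
```

Request:
play_rows(rows=[[[0,0,0,0,0],[0,0,0,0,0],[0,0,0,-0.05,0],[0,0,0,-0.1,0],[0,0,0,-0.15,0],[0,0,0,-0.2,0],[0,0,0,-0.2,0],[0,0,0,-0.2,0]]])

```text
time_s: 8.7
tcp_pos: [0.658, -0.0195, 0.2216]
eef_rot: [-180.0, 0.2, -161.5]
contact_force: [-0.5, -0.8, -1.0]
gripper_width: 0.0877
gripper_force: 0.0
```

```bash
python3 - <<'E'
from h import *
from scipy.spatial.transform import Rotation as Ro
i=r.camera_info("wrist");w=r.capture("wrist");a=r.capture("side");c=r.capture("scene")
np.save("wp.npy",i["pose"])
s=r.get_state(); print(s["tcp_pos"],s["eef_rot"],s["contact_force"],s["time_s"])
for n,x in (("w5",w),("a5",a),("c5",c)): cv2.imwrite(f"pics/{n}.png",x[...,::-1])
for n,x in (("side",a),("scene",c),("wrist",w)):
  m=cv2.inRange(cv2.cvtColor(x,cv2.COLOR_RGB2HSV),(20,150,60),(33,255,255))
  k,l,st,ce=cv2.connectedComponentsWithStats(m)
  pr=[proj(n,[.6594,-.0198,z],i if n=="wrist" else None) for z in(.064,.165,.172)]
  print(n,pr)
  for q in range(1,k):
    if st[q,4]>8: print(st[q],ce[q])
E
```

```text
[ 0.65648576 -0.01971568  0.2185062 ] [ 1.79974415e+02 -8.76394285e-02 -1.61516206e+02] [ 0.06268274 -0.27231245  0.05854959] 8.85
side [array([300.7, 214.8]), array([302.5, 186.1]), array([302.6, 184. ])]
[165 116   5  18  53] [167.24528302 124.09433962]
[301 185   4   9  30] [302.3        188.93333333]
[300 196   4  20  69] [301.34782609 205.1884058 ]
scene [array([222.1, 210.2]), array([221.4, 190.8]), array([221.4, 189.4])]
[222 199   2  13  20] [222.35 206.  ]
[423 287  11  16  57] [428.1754386  293.89473684]
wrist [array([255.9, 168.4]), array([255.9, 206.6]), array([255.9, 210.4])]
[ 220    0   71  102 1501] [238.12791472  45.74883411]
[250 162  13  30 325] [256.02461538 176.39692308]
[249 191  16  28 384] [256.1796875  204.52083333]
[429 263  20  28 112] [440.48214286 276.41964286]
[ 62 264  19  32 133] [ 70.34586466 279.21052632]
[425 272   8   3  12] [428.75 273.25]
[435 289  16  31 139] [444.07913669 305.02158273]
[ 62 294  15  26 126] [ 67.71428571 307.54761905]
[ 225  334  287   18 2262] [381.95579134 344.73386384]
```

```bash
python3 - <<'E'
from h import *
a=cv2.imread("pics/side0.png").astype(int); b=cv2.imread("pics/a5.png").astype(int)
t=np.linspace(0,2*np.pi,40)
for nm,im,c,z in (("before",a,(.4935,-.2577),.16),("after",b,(.6594,-.0198),.165)):
  q=np.array([proj("side",[c[0]+.006*np.cos(x),c[1]+.006*np.sin(x),z]) for x in t]); print(nm,"pred top extents",q.min(0),q.max(0))
  u=int(round(q[:,0].mean()));v=int(q[:,1].min())
  for row in range(v-3,v+12): print(row,[tuple(im[row,x]) for x in range(u-2,u+3)])
E
```

```text
before pred top extents [293.2 253. ] [298.5 256.6]
250 [(np.int64(116), np.int64(153), np.int64(176)), (np.int64(112), np.int64(152), np.int64(175)), (np.int64(114), np.int64(154), np.int64(175)), (np.int64(116), np.int64(155), np.int64(176)), (np.int64(117), np.int64(156), np.int64(175))]
251 [(np.int64(117), np.int64(155), np.int64(177)), (np.int64(118), np.int64(157), np.int64(179)), (np.int64(116), np.int64(153), np.int64(176)), (np.int64(119), np.int64(157), np.int64(179)), (np.int64(115), np.int64(155), np.int64(177))]
252 [(np.int64(116), np.int64(155), np.int64(176)), (np.int64(115), np.int64(156), np.int64(177)), (np.int64(113), np.int64(153), np.int64(175)), (np.int64(114), np.int64(154), np.int64(175)), (np.int64(115), np.int64(154), np.int64(176))]
253 [(np.int64(64), np.int64(147), np.int64(172)), (np.int64(47), np.int64(158), np.int64(181)), (np.int64(37), np.int64(162), np.int64(186)), (np.int64(53), np.int64(160), np.int64(182)), (np.int64(89), np.int64(142), np.int64(167))]
254 [(np.int64(34), np.int64(145), np.int64(175)), (np.int64(37), np.int64(165), np.int64(185
[... 5205 characters left out ...]
7), np.int64(186))]
194 [(np.int64(5), np.int64(6), np.int64(7)), (np.int64(6), np.int64(16), np.int64(19)), (np.int64(12), np.int64(22), np.int64(24)), (np.int64(55), np.int64(63), np.int64(65)), (np.int64(167), np.int64(186), np.int64(185))]
195 [(np.int64(8), np.int64(41), np.int64(53)), (np.int64(5), np.int64(29), np.int64(36)), (np.int64(15), np.int64(40), np.int64(48)), (np.int64(61), np.int64(96), np.int64(107)), (np.int64(167), np.int64(186), np.int64(185))]
196 [(np.int64(10), np.int64(56), np.int64(73)), (np.int64(11), np.int64(63), np.int64(79)), (np.int64(19), np.int64(65), np.int64(83)), (np.int64(88), np.int64(123), np.int64(129)), (np.int64(171), np.int64(189), np.int64(189))]
```

Rod seated (side view agrees with the seated model within about 1 mm). Next, the vase.

Request:
play_rows(rows=[[[0,0.0086,0.077,0,0],[0,0.017,0.154,0,0],[0,0.0257,0.231,0,0],[0,0.0343,0.308,0,0],[0,0.043,0.386,0,0],[0,0.0514,0.463,0,0],[0,0.06,0.54,0,0],[0,0.0686,0.617,0,0]]])

```text
time_s: 9.52
tcp_pos: [0.5252, 0.2632, 0.2186]
eef_rot: [-180.0, -0.1, -161.5]
contact_force: [0.5, 0.4, -0.5]
gripper_width: 0.088
gripper_force: 0.0
```

Request:
play_rows(rows=[[[0,0,0,0,0],[0,0,0,0,0],[0,0,0,0,0],[0,0,0,0,0],[0,0,0,0,0],[0,0,0,0,0],[0,0,0,0,0],[0,0,0,0,0]]])

```text
time_s: 10.18
tcp_pos: [0.527, 0.2614, 0.2196]
eef_rot: [180.0, 0.0, -161.6]
contact_force: [0.1, 0.6, -1.0]
gripper_width: 0.0875
gripper_force: 0.0
```

```bash
python3 - <<'E'
from h import *
i=r.camera_info("wrist");w=r.capture("wrist");np.save("wp.npy",i["pose"])
s=r.get_state(); print(s["tcp_pos"],s["eef_rot"],s["time_s"])
cv2.imwrite("pics/w6.png",w[...,::-1])
print(proj("wrist",[.526,.2625,.13],i),proj("wrist",[.526,.2625,.046],i))
w0=r.capture("scene");cv2.imwrite("pics/c6.png",w0[...,::-1])
g=cv2.cvtColor(w,cv2.COLOR_RGB2GRAY)
cv2.imwrite("pics/w6v.png",cv2.resize(w[60:300,130:380],None,fx=2.4,fy=2.4,interpolation=2)[...,::-1])
E
```

```text
[0.52693601 0.26152301 0.21956572] [ 1.79998849e+02 -7.05136243e-04 -1.61555561e+02] 10.2333
[258.6 189.1] [257.9 163.1]
```

View pics/w6v.png

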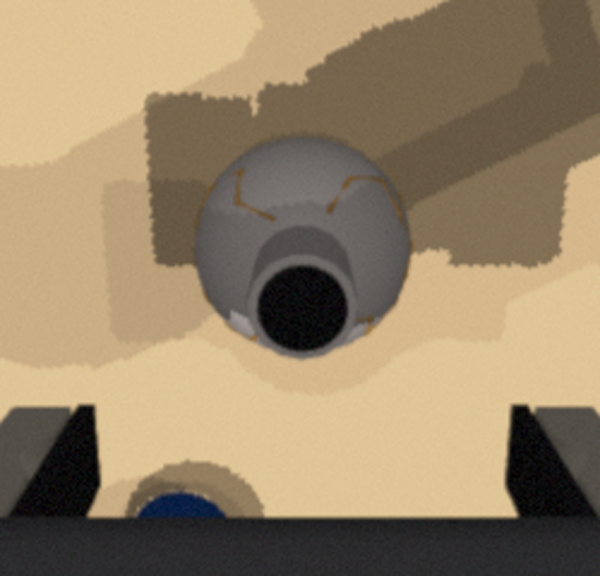

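Vase mouth centre at crop (303,305) → (256,187); neck is upright. Compute it, and fit the ring's position with a model silhouette in the saved pictures.

```bash
cat > ring.py <<'E'
from h import *
from scipy.optimize import minimize
t=np.linspace(0,2*np.pi,90)
def fit(n,file,info,x0):
    im=cv2.imread(file); m=cv2.inRange(cv2.cvtColor(im,cv2.COLOR_BGR2HSV),(3,170,60),(17,255,255))
    c=proj(n,[*x0,.063],info); w=np.zeros_like(m); cv2.circle(w,(int(c[0]),int(c[1])),75 if n=="wrist" else 28,255,-1); m&=w
    S=8
    def poly(x,R,z): return np.array([proj(n,[x[0]+R*np.cos(a),x[1]+R*np.sin(a),z],info) for a in t])
    def model(x):
        h=cv2.convexHull(np.vstack([poly(x,.05,.07),poly(x,.05,.056)]).astype(np.float32))
        q=lambda p:[np.round((p+.5)*16).astype(np.int32)]
        M=np.zeros(m.shape,np.uint8); cv2.fillPoly(M,q(h),255,shift=4)
        A=M*0;B=M*0;cv2.fillPoly(A,q(poly(x,.036,.07)),255,shift=4);cv2.fillPoly(B,q(poly(x,.036,.056)),255,shift=4)
        M[(A>0)&(B>0)]=0; return M
    f=lambda x:-(np.sum((model(x)>0)&(m>0))/np.sum((model(x)>0)|(m>0)))
    o=minimize(f,x0,method="Nelder-Mead",options=dict(initial_simplex=[x0,[x0[0]+.008,x0[1]],[x0[0],x0[1]+.008]],xatol=1e-4))
    print(n,file,o.x.round(4),round(-o.fun,3))
E
python3 - <<'E'
from ring import *
x0=[.5555,-.038]
c=dict(r.camera_info("wrist")); c["pose"]=np.load("wp.npy")
print("vase",at("wrist",(256,186.9),.13,c))
fit("side","pics/side0.png",r.camera_info("side"),x0)
fit("side","pics/a5.png",r.camera_info("side"),x0)
fit("scene","pics/c6.png",r.camera_info("scene"),x0)
c["pose"]=np.array([[-1.0, 0.001, -0.002, 0.676], [0.001, 0.953, 0.302, -0.083], [0.003, 0.302, -0.953, 0.385], [0,0,0,1]])
fit("wrist","pics/wrist0.png",c,x0)
s=r.get_state();print(s["tcp_pos"])
E
```

```text
vase [0.5249 0.26  ]
side pics/side0.png [ 0.5557 -0.0292] 0.852
side pics/a5.png [ 0.5559 -0.0294] 0.861
scene pics/c6.png [ 0.5555 -0.038 ] 0.61
wrist pics/wrist0.png [ 0.5555 -0.0365] 0.538
[0.52689754 0.26165358 0.21958634]
```

```bash
sed -i 's/(3,170,60),(17,255,255)/(4,150,60),(22,255,255)/' ring.py; python3 - <<'E'
from ring import *
x0=[.5555,-.034]
c=dict(r.camera_info("wrist"))
fit("side","pics/side0.png",r.camera_info("side"),x0)
fit("scene","pics/s0.png" if 0 else "pics/c6.png",r.camera_info("scene"),x0)
fit("scene","pics/c5.png",r.camera_info("scene"),x0)
fit("scene","pics/c3.png",r.camera_info("scene"),x0)
c["pose"]=np.array([[-1.0, 0.001, -0.002, 0.676], [0.001, 0.953, 0.302, -0.083], [0.003, 0.302, -0.953, 0.385], [0,0,0,1]])
fit("wrist","pics/wrist0.png",c,x0)
for n,f in(("scene","pics/c6.png"),("wrist","pics/wrist0.png"),("side","pics/side0.png")):
  im=cv2.imread(f); m=cv2.inRange(cv2.cvtColor(im,cv2.COLOR_BGR2HSV),(4,150,60),(22,255,255))
  k,l,st,ce=cv2.connectedComponentsWithStats(m); p=proj(n,[.5555,-.037,.063],c if n=="wrist" else None); print(n,p)
  for q in range(1,k):
    if st[q,4]>60 and abs(ce[q]-p).max()<60: print(st[q],ce[q])
E
```

```text
side pics/side0.png [ 0.556  -0.0293] 0.878
scene pics/c6.png [ 0.5532 -0.0422] 0.691
scene pics/c5.png [ 0.5536 -0.0386] 0.672
scene pics/c3.png [ 0.5536 -0.0399] 0.678
wrist pics/wrist0.png [ 0.5556 -0.0362] 0.921
scene [239.1 194.3]
[201 153  25  23 249] [213.00401606 163.69076305]
[227 185  26  20 253] [239.7312253  195.12648221]
wrist [382.7 129. ]
[ 329   75  111  108 5126] [385.50195084 127.51463129]
side [272.9 228.1]
[255 216  36  25 505] [272.43960396 227.69306931]
```

Ring ≈ (0.555,-0.0345) after correcting the camera biases against the known socket (distance to the socket 105.6 mm vs 106 given). Vase ≈ (0.5255,0.260). Lower and grip.

Request:
play_rows(rows=[[[0,0.0035,-0.0016,0.04,0],[0,0.0035,-0.0016,0.1,0],[0,0.0035,-0.0016,0.16,0],[0,0.0035,-0.0016,0.21,0],[0,0.0035,-0.0016,0.243,0],[0,0.0035,-0.0016,0.243,0],[1,0.0035,-0.0016,0.243,0],[1,0.0035,-0.0016,0.243,0]]], squeeze=35)

```text
time_s: 10.95
tcp_pos: [0.5261, 0.2612, 0.0993]
eef_rot: [180.0, 0.1, -161.5]
contact_force: [-0.2, 0.5, 0.8]
gripper_width: 0.0794
gripper_force: 0.0
```

Request:
play_rows(rows=[[[1,0,0,0,0],[1,0,0,0,0],[1,0,0,0,0],[1,0,0,0,0],[1,0,0,0,0],[1,0,0,0,0],[1,0,0,0,0],[1,0,0,0,0]]])

```text
time_s: 11.62
tcp_pos: [0.5253, 0.2607, 0.0982]
eef_rot: [-180.0, 0.0, -161.5]
contact_force: [0.1, 0.2, 1.7]
gripper_width: 0.0355
gripper_force: 35.0
```

Request:
play_rows(rows=[[[1,0,0,0,0],[1,0,0,0,0],[1,0,0,0,0],[1,0,0,0,0],[1,0,0,-0.01,0],[1,0,0,-0.02,0],[1,0,0,-0.03,0],[1,0,0,-0.04,0]]])

```text
time_s: 12.28
tcp_pos: [0.5252, 0.2607, 0.1184]
eef_rot: [-180.0, -0.0, -161.5]
contact_force: [-0.2, -0.4, -2.6]
gripper_width: 0.0356
gripper_force: 35.0
```

Request:
play_rows(rows=[[[1,0,0,-0.02,0],[1,0,0,-0.05,0],[1,0,0,-0.08,0],[1,0,0,-0.11,0],[1,0,0,-0.14,0],[1,0,0,-0.154,0],[1,0,0,-0.154,0],[1,0,0,-0.154,0]]])

```text
time_s: 12.95
tcp_pos: [0.5251, 0.2608, 0.1952]
eef_rot: [180.0, 0.0, -161.5]
contact_force: [-0.7, 0.6, -3.4]
gripper_width: 0.0352
gripper_force: 35.0
```

Request:
play_rows(rows=[[[1,0.006,-0.025,0,0],[1,0.015,-0.065,0,0],[1,0.026,-0.113,0,0],[1,0.037,-0.163,0,0],[1,0.048,-0.213,0,0],[1,0.059,-0.263,0,0],[1,0.07,-0.313,0,0],[1,0.082,-0.363,0,0]]])

```text
time_s: 13.62
tcp_pos: [0.5432, 0.0737, 0.1939]
eef_rot: [-180.0, -0.1, -161.5]
contact_force: [-0.1, 0.8, -1.4]
gripper_width: 0.0351
gripper_force: 35.0
```

Request:
play_rows(rows=[[[1,0.011,-0.05,0,0],[1,0.022,-0.1,0,0],[1,0.033,-0.15,0,0],[1,0.042,-0.19,0,0],[1,0.0487,-0.2156,0,0],[1,0.0487,-0.2156,0,0],[1,0.0487,-0.2156,0,0],[1,0.0487,-0.2156,0,0]]])

```text
time_s: 14.28
tcp_pos: [0.5548, -0.0342, 0.1945]
eef_rot: [180.0, -0.0, -161.5]
contact_force: [0.9, -0.6, -3.8]
gripper_width: 0.0354
gripper_force: 35.0
```

```bash
python3 - <<'E'
from ring import *
s=r.get_state(); print(s["tcp_pos"],s["eef_rot"],s["contact_force"],s["gripper_width"],s["time_s"])
i=r.camera_info("wrist");w=r.capture("wrist");a=r.capture("side");c=r.capture("scene")
np.save("wp.npy",i["pose"])
for n,x in (("w7",w),("a7",a),("c7",c)): cv2.imwrite(f"pics/{n}.png",x[...,::-1])
fit("wrist","pics/w7.png",i,[.555,-.0345])
for n,p in(("wrist",i),("side",None)):
  x={"wrist":w,"side":a}[n]; m=cv2.inRange(cv2.cvtColor(x,cv2.COLOR_RGB2HSV),(4,150,60),(22,255,255))
  t=np.linspace(0,2*np.pi,72); q=np.array([proj(n,[.555+.05*np.cos(b),-.0345+.05*np.sin(b),.07],p) for b in t]); print(n,"pred outer top",q.min(0),q.max(0))
  k,l,st,ce=cv2.connectedComponentsWithStats(m)
  for j in range(1,k):
    if st[j,4]>40: print(st[j],ce[j].round(1))
E
```

```text
[ 0.55478207 -0.03423273  0.19454999] [ 1.79984760e+02 -4.28925861e-02 -1.61523445e+02] [ 0.86802532 -0.61571912 -3.75438707] 0.03542784614419405 14.2833
wrist pics/w7.png [ 0.5555 -0.0366] 0.369
wrist pred outer top [198.4 119. ] [314.1 230.3]
[   0    0   90  113 8548] [42.4 55.3]
[ 197  118  115   54 2077] [252.5 137.1]
[168 262  15  59 460] [173.9 291.8]
[329 262  15  59 450] [337.5 292.1]
[ 110  331  372   22 5377] [310.6 344.1]
side pred outer top [254.8 215.4] [289.9 236.7]
[90 46 13 20 50] [95.2 57. ]
[47 62 20  6 44] [57.9 65. ]
[ 289  125  139  104 1952] [362.8 182.5]
[299 196   5  20  62] [300.9 205.8]
[255 218  36  23 400] [272.4 230.2]
[ 413  221   77   47 1019] [445.8 241.7]
[479 265  33  36 457] [496.5 281.1]
[266 268  55  43 811] [293.3 289.1]
[355 330  27  26 561] [368.1 342.4]
```

Request:
play_rows(rows=[[[1,0.001,-0.002,0.02,0],[1,0.001,-0.002,0.04,0],[1,0.001,-0.002,0.058,0],[1,0.001,-0.002,0.07,0],[1,0.001,-0.002,0.08,0],[1,0.001,-0.002,0.088,0],[1,0.001,-0.002,0.095,0],[1,0.001,-0.002,0.095,0]]], squeeze=45)

```text
time_s: 15.1
tcp_pos: [0.5551, -0.0355, 0.1475]
eef_rot: [-180.0, -0.0, -161.5]
contact_force: [-1.9, 0.2, 4.8]
gripper_width: 0.0356
gripper_force: 45.0
```

Request:
play_rows(rows=[[[1,0,0,0,0],[1,0,0,0,0],[1,0,0,0,0],[1,0,0,0,0],[1,0,0,0,0],[1,0,0,0,0],[1,0,0,0,0],[1,0,0,0,0]]])

```text
time_s: 15.77
tcp_pos: [0.5551, -0.0355, 0.1477]
eef_rot: [-180.0, 0.0, -161.5]
contact_force: [-2.6, -0.7, 2.8]
gripper_width: 0.0354
gripper_force: 45.0
```

Request:
play_rows(rows=[[[1,0.0014,0,0.005,0],[1,0.0014,0,0.01,0],[1,0.0014,0,0.015,0],[1,0.0014,0,0.02,0],[1,0.0014,0,0.025,0],[1,0.0014,0,0.03,0],[1,0.0014,0,0.034,0],[1,0.0014,0,0.034,0]]])

```text
time_s: 16.43
tcp_pos: [0.555, -0.0355, 0.1308]
eef_rot: [-180.0, 0.1, -161.5]
contact_force: [-2.1, 1.8, 9.4]
gripper_width: 0.0351
gripper_force: 45.0
```

Request:
play_rows(rows=[[[1,0,0,0,0],[1,0,0,0,0],[1,0,0,0,0],[1,0,0,0,0],[1,0,0,0,0],[1,0,0,0,0],[1,0,0,0,0],[1,0,0,0,0]]])

```text
time_s: 17.1
tcp_pos: [0.555, -0.0355, 0.1312]
eef_rot: [-180.0, 0.1, -161.5]
contact_force: [-2.2, 1.5, 9.7]
gripper_width: 0.035
gripper_force: 45.0
```

```bash
python3 - <<'E'
from h import *
S=[]
for n in("wrist","side","scene","side"):
  x=r.capture(n); cv2.imwrite(f"pics/{n}8.png",x[...,::-1]); s=r.get_state(); S.append(np.r_[s["tcp_pos"],s["contact_force"]])
  if n!="scene":
    p=r.camera_info(n) if n=="wrist" else None
    m=cv2.inRange(cv2.cvtColor(x,cv2.COLOR_RGB2HSV),(4,150,60),(22,255,255)); k,l,st,ce=cv2.connectedComponentsWithStats(m)
    t=np.linspace(0,2*np.pi,72)
    for z in(.07,.054): 
      q=np.array([proj(n,[.555+.05*np.cos(b),-.0355+.05*np.sin(b),z] ,p) for b in t]); print(n,z,q.min(0),q.max(0))
    for j in range(1,k):
      if st[j,4]>40 and 190<st[j,0]<300 and 90<st[j,1]<235: print(st[j])
    m=cv2.inRange(cv2.cvtColor(x,cv2.COLOR_RGB2HSV),(20,150,60),(33,255,255)); k,l,st,ce=cv2.connectedComponentsWithStats(m)
    if n=="side": print("rod",[list(q) for q in st[1:] if 295<q[0]<306])
print(np.mean(S,0).round(4),s["gripper_width"],s["gripper_force"],s["time_s"])
E
```

```text
wrist 0.07 [184.3 129.7] [329.9 266.6]
wrist 0.054 [188.7 126.3] [325.4 255.7]
side 0.07 [255.  215.6] [290.1 236.9]
side 0.054 [255.1 219.9] [289.9 241.4]
[ 293  126  197  151 3133]
[299 198   5  18  52]
[255 227  35  19 285]
rod [[np.int32(299), np.int32(198), np.int32(5), np.int32(18), np.int32(62)]]
side 0.07 [255.  215.6] [290.1 236.9]
side 0.054 [255.1 219.9] [289.9 241.4]
[ 293  126  197  157 3178]
[299 198   5  18  55]
[255 227  35  19 281]
rod [[np.int32(299), np.int32(198), np.int32(5), np.int32(18), np.int32(61)]]
[ 0.555  -0.0355  0.1312 -1.8606  1.3845  9.2184] 0.03535890683594526 45.00308454036713 17.3
```

```bash
python3 -c "
from plant import r
print(r.close_job())"
```

```text
the job is handed in; nothing more can be done
None
```

I handed the job in at about 17 s, before any verdict came back: the gauge rod is down in the blue socket and released, and the vase is held upright in the ring, pressed down about 17 mm with about 12 N (estimated from the wrist force and the side camera).

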